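# Tighten the last two wing screws of a vacuum specimen chamber

## Robot

A 6-joint arm with a two-finger parallel gripper is mounted at the origin on the work surface. World frame = base frame: x ahead of the robot, y to its left, z up, the work surface at z = 0. Lengths are in mm, angles in rad, forces in N, time in s.
With the tool pointing down it reaches from about 400 to 825 mm from the base axis. Payload 7 kg.
Tool frame: the origin (TCP) lies between the finger pads, 19 mm behind the fingertips; this is the grasp point; z points along the fingers, y is the line along which they close (so a half turn about z gives the same grasp; the last joint's range is limited). The gripper opens to 88 mm and grips with 3 to 60 N. Pads are 19 mm wide; open, the fingers measure 130 mm over their backs; the gripper's body (78 mm by 193 mm) begins 47 mm behind the grasp point.
Start: joints at [-0.921, 0.359, 0.012, 0, -1.224, -0.288], TCP at [238.894, -631.288, 245.361] pointing down, gripper open.
Joint ranges: [-3.07, 3.07], [-1.43, 2.12], [-1.02, 1.25], [-3.03, 1.67], [-3.05, -0], [-3.03, 3.03]. Speed limits (rad/s): [2.39, 2.39, 3.01, 3.14, 3.14, 3.14].

## Interface

Orientations are given as a unit quaternion [x, y, z, w].
In Python, from plant import move_ptp, line_to, move_joints, move_gripper, pause, solve_ik, camera, get_calibration, Unreachable, close_job, find_in, masks_of, current_t, current_joint_pos, current_qvel, current_tau, current_tcp_pos, current_eef_rot, current_contact_force, current_moment, current_width, current_finger_force gives the robot as it stands. Calls block until the motion is done:
- move_ptp(position, orientation): joint-space move of the TCP to a pose.
- line_to(position, velocity=150, ori=None): straight line of the TCP; ori=None keeps the orientation; velocity is the mean speed in mm/s.
- move_joints(angles): joint-space move.
- move_gripper(opening, force=None): finger opening in mm; force is the grip in N (None keeps the last); returns when the fingers have stopped.
- pause(seconds).
- solve_ik(position, orientation): joint angles nearest the present ones, or None.
- camera(name): name is "side" or "top"; returns the picture (480x640x3 uint8, red, green, blue); there is no depth.
- get_calibration(name): a dict with "fx", "fy", "cx", "cy" (pixels), "distortion" ([k1, k2, p1, p2, k3] as OpenCV has them; the pictures are not rectified), "view" (4x4, takes a point from world to camera coordinates). Camera axes: x right, y up, looking along -z (the intrinsics and any distortion apply to the point x, -y, -z); pixel columns grow to the right and rows downward; lengths in mm; the calibration is good to about 2 mm. A picture is of the moment at which its call begins. get_calibration takes no time and is no camera call.
A pose or a line that the arm cannot do raises Unreachable and nothing moves.
- close_job(): hands the job in; it is judged then, once.
Trained networks look in the newest picture that a camera, given by its name, has taken for a name from the list of things; names that differ only in an ending like _2 or _b are one class to them, and where a whole thing is asked for, a point or a joint stands for the part that bears it (a point fixed in the world has none). Each returns a list of dicts, best first, with "conf" (0 to 1); they miss things now and then, are a little off and sometimes report something else, mostly with a low value. They report only what shows in the picture. A call takes as long as a camera call.
- find_in(camera, target): "point" ([column, row] in pixels, amid what is visible of it).
- masks_of(camera, target): "mask" (480x640 bool, what is visible of it) and "point" ([column, row] in pixels, amid what is visible of it).
Readings, each from a call of its own:
- current_t(): time.
- current_joint_pos(): joint angles.
- current_qvel(): joint speeds.
- current_tau(): joint torques, N m.
- current_tcp_pos(): TCP position.
- current_eef_rot(): TCP orientation.
- current_contact_force(): force on the tool from outside, world axes, zero at the start.
- current_moment(): the same for the moment, N m.
- current_width(): finger opening in mm.
- current_finger_force(): force on a finger pad.
Only numpy, scipy, OpenCV 4.12 (cv2) and the standard library are available. Lean on these libraries where they do the work, as an engineer would, in place of code of your own. Each camera call takes 0.05 s, during which the arm holds its last target. There are 200 camera calls.

## Task

The gasketed cover of the small vacuum specimen chamber is being tightened in cross order: one diagonal pair of its four dark steel wing screws is already tight. Now tighten the loose diagonal pair by turning each clockwise fully home, so that its wings point at the middle of the cover: first the one beside the yellow dot, then the one diagonally across from it. Do not turn the two screws that are already tight.

Things in the scene. Friction and masses are not known exactly. Their poses are not given: they have to be found in the camera images.
- chamber: Fixed grey-green box, any yaw, with black gasket and aluminium cover 160 x 160 mm, cover top 84 mm above bench. Dark round window (60 mm) mid-cover; steel port on its +x side reaches 98 mm out. Origin: centre of underside; x, y along cover's sides, z up. Screw axes at x, y = +-55 mm, with an 8 mm shank in a washer 3 mm high. Yellow dot (17 mm) at (31, 31) mm, between window and screw_first.
- screw_first (a joint): Loose dark steel wing screw at (55, 55) mm in the chamber's frame. Wings: an upright plate 50 long, 9 thick, 96 to 122 mm above bench; grip across the 9 mm, TCP 114 mm up, fingers opened 50. Value: rad turned clockwise seen from above, 1.40 = tight (hard stop); wings then lie on the line from cover centre through the screw, at value v (1.40 - v) anticlockwise of it. Starts at 0.1 to 0.5.
- screw_second (a joint): Loose wing screw at (-55, -55) mm, diagonally across from screw_first; same size, values, start range and behaviour: tight at 1.40 with its wings along the diagonal through it. All the screws stay where they are left and take about 0.08 N m to turn; grip with about 40 N.
- screw_tight_a (a joint): The same wing screw at (-55, 55) mm, already tight (about 1.40), wings along its diagonal. It would turn back if pushed.
- screw_tight_b (a joint): The same wing screw at (55, -55) mm, already tight (about 1.40), wings along its diagonal. It would turn back if pushed.

How it is judged:
By the outcome, as a careful person would: the job done as asked, in the order asked, and still so for the second after the job is handed in, with the robot touching nothing.
It also fails if it takes over 45 s, if anything falls off the work surface, if the arm or the gripper's body presses on something with over 40 N, if the wrist force passes 120 N, or if a joint passes its speed limit or range.

## Working session

There is one attempt and no reset: what is moved stays moved. The work goes in short steps, each a Python script; the robot and the scene stay as the last script left them, time stands still between calls to the robot, and variables do not carry over. Pictures are saved under pics/ and viewed, at most 10 in all, crops included, and the job is handed in when it is done.

```bash
mkdir -p pics; ls
python3 - <<'E'
from plant import *
import cv2
for n in("top","side"):
    im=camera(n); cv2.imwrite(f"pics/{n}0.png",im[:,:,::-1])
    for t in("chamber","screw_first","screw_second","screw_tight_a"):
        print(n,t,[(round(d["conf"],2),[round(float(x),1) for x in d["point"]]) for d in find_in(n,t)])
    c=get_calibration(n);print(c)
print(current_t(),current_eef_rot(),current_width())
E
```

```text
pics
plant.py
top chamber [(0.74, [288.8, 273.0])]
top screw_first [(0.79, [305.5, 338.8])]
top screw_second [(0.79, [275.6, 210.7])]
top screw_tight_a [(0.63, [351.1, 260.3]), (0.51, [229.3, 287.4])]
{'fx': 492.546392988876, 'fy': 492.546392988876, 'cx': 306.468981263928, 'cy': 243.07095948679034, 'distortion': array([0.03172402, 0.        , 0.        , 0.        , 0.        ]), 'view': array([[ 3.02246524e-02, -9.99542198e-01,  1.36522111e-03,
         2.41132513e+01],
       [ 9.96654269e-01,  3.02410379e-02,  7.59325149e-02,
        -5.95582160e+02],
       [-7.59390386e-02, -9.34380421e-04,  9.97112024e-01,
        -6.76461720e+02],
       [ 0.00000000e+00,  0.00000000e+00,  0.00000000e+00,
         1.00000000e+00]])}
side chamber [(0.79, [295.5, 253.4])]
side screw_first [(0.61, [249.3, 246.7])]
side screw_second [(0.77, [331.9, 192.3])]
side screw_tight_a [(0.98, [337.9, 244.3]), (0.56, [256.9, 194.3])]
{'fx': 579.9406769383813, 'fy': 579.9406769383813, 'cx': 324.3910548580003, 'cy': 246.2476021061573, 'distortion': array([-0.17150488,  0.        ,  0.        ,  0.        ,  0.        ]), 'view': array([[ 8.64075288e-01, -5.03288165e-01, -8.65564042e-03,
        -4.82572784e+02],
       [ 3.24954835e-01,  5.44604618e-01,  7.73181844e-01,
        -2.57751474e+02],
       [-3.84419370e-01, -6.70900017e-01,  6.34125315e-01,
        -5.84938169e+02],
       [ 0.00000000e+00,  0.00000000e+00,  0.00000000e+00,
         1.00000000e+00]])}
0.5 [-1.79909854e-01  9.83683101e-01  3.69158785e-05  5.86773850e-06] 87.48760728035812
```

View pics/top0.png

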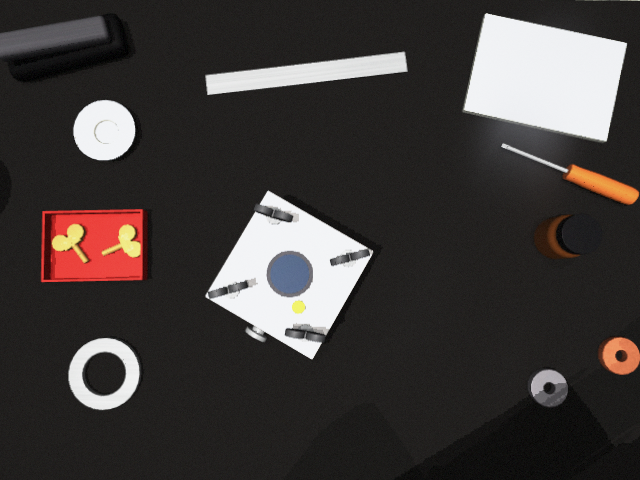

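View pics/side0.png

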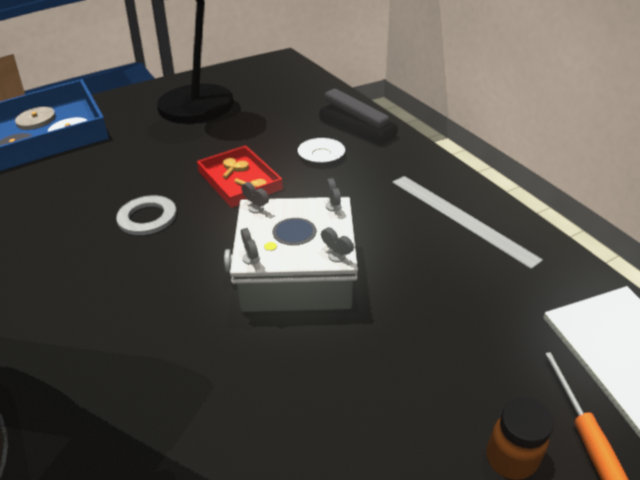

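The top view shows the cover with corners near (267,191), (373,251), (312,359) and (206,296). The dot is at (298,307), the port at (256,333), the first screw at (305,335) and the second at (275,213). The network points agree with these. In the side view the first screw is at (249,247) and the second at (332,192). Next I fit the cover pose and the wing angles.

```bash
cat > h.py <<'E'
from plant import *
import numpy as np, cv2
from scipy.optimize import least_squares
from scipy.spatial.transform import Rotation as R
def proj(n,P):
    c=get_calibration(n); P=np.atleast_2d(P); V=c["view"]; Q=(P@V[:3,:3].T+V[:3,3])*[1,-1,-1]
    K=np.array([[c["fx"],0,c["cx"]],[0,c["fy"],c["cy"]],[0,0,1.]])
    return cv2.projectPoints(Q,np.zeros(3),np.zeros(3),K,c["distortion"])[0][:,0]
def world(p,L):
    L=np.atleast_2d(np.array(L,float)); a=p[2]; M=np.array([[np.cos(a),-np.sin(a),0],[np.sin(a),np.cos(a),0],[0,0,1]])
    return L@M.T+[p[0],p[1],0]
def unproj(n,uv,z):
    return least_squares(lambda q:(proj(n,[q[0],q[1],z])[0]-uv),[600,0]).x
def quad(n,seed):
    im=camera(n); g=(im.min(2)>120).astype(np.uint8)
    g=cv2.morphologyEx(g,cv2.MORPH_CLOSE,np.ones((5,5)))
    cs=[c for c in cv2.findContours(g,cv2.RETR_EXTERNAL,2)[0] if cv2.pointPolygonTest(cv2.convexHull(c),seed,False)>=0]
    h=cv2.convexHull(max(cs,key=cv2.contourArea))
    return cv2.approxPolyN(h,4)[0].astype(float) if hasattr(cv2,'approxPolyN') else cv2.approxPolyDP(h,8,True)[:,0].astype(float)
COR=[[80,80,84],[-80,80,84],[-80,-80,84],[80,-80,84]]
def fit(n,seed,p0):
    q=quad(n,seed)
    def res(p):
        c=proj(n,world(p,COR)); return np.concatenate([c[i]-q[np.argmin(((q-c[i])**2).sum(1))] for i in range(4)])
    s=least_squares(res,p0,loss="soft_l1"); return s.x,s.fun.round(1),q
def box(p,sx,sy,v):
    a=np.arctan2(sy,sx)+(1.4-v); d=np.array([np.cos(a),np.sin(a)]); e=np.array([-d[1],d[0]])
    return world(p,[[*(np.array([sx,sy])*55+d*i*25+e*j*4.5),z] for i in(-1,1) for j in(-1,1) for z in(96,122)])
def wing(n,mask,p,sx,sy):
    best=[]
    for v in np.arange(-.2,1.8,.02):
      for du in(-3,-1.5,0,1.5,3):
       for dv in(-3,-1.5,0,1.5,3):
        m=np.zeros((480,640),np.uint8); cv2.fillConvexPoly(m,cv2.convexHull(np.round(proj(n,box(p,sx,sy,v))+[du,dv]).astype(np.int32)),1)
        m=m>0; best.append(((m&mask).sum()/(m|mask).sum(),round(v,2),du,dv))
    return max(best)
def value(n,p,sx,sy,name):
    c=proj(n,world(p,[55*sx,55*sy,109]))[0]; ms=masks_of(n,name)
    ms=[m for m in ms if np.hypot(*(np.array(m["point"])-c))<15]
    return (c.round(1),wing(n,ms[0]["mask"],p,sx,sy)) if ms else (c.round(1),None)
E
python3 - <<'E'
from h import *
c0=unproj("top",[290,274],84); d=unproj("top",[298,307],84)
a=np.arctan2(*(d-c0)[::-1])-np.pi/4; print("init",c0,np.hypot(*(d-c0)),a)
pt=unproj("top",[256,333],50); print("port angle",np.arctan2(*(pt-c0)[::-1])-a)
P={}
for n,s in(("top",(290,260)),("side",(295,215))):
    P[n],r,q=fit(n,s,[*c0,a]); print(n,P[n],r,q.tolist())
    for sx,sy,t in((1,1,"screw_first"),(-1,-1,"screw_second"),(-1,1,"screw_tight_a"),(1,-1,"screw_tight_b")): print(t,value(n,P[n],sx,sy,t))
E
```

```text
init [549.32953377  62.07089531] 43.4323097021305 -3.655846035066982
port angle 6.2931750246615294
top [548.74349935  64.21061102  -3.65057906] [  9.8 -18.9  -0.7   2.    0.4   0.1  -1.4   0. ] [[374.0, 251.0], [300.0, 380.0], [204.0, 296.0], [267.0, 190.0]]
screw_first (array([302.9, 335.9]), (np.float64(0.8614718614718615), np.float64(0.24), 3, 0))
screw_second (array([272.6, 213.6]), (np.float64(0.8666666666666667), np.float64(0.38), 0, 0))
screw_tight_a (array([348.5, 258.8]), (np.float64(0.7214484679665738), np.float64(1.38), 0, -1.5))
screw_tight_b (array([226.4, 289.6]), (np.float64(0.7792207792207793), np.float64(1.38), 0, 0))
side [539.93976175  49.77716584  -3.64985684] [11.7 -1.3 -2.3 -0.6  0.8  7.3 -1.   6.4] [[359.0, 279.0], [215.0, 282.0], [240.0, 199.0], [349.0, 196.0]]
screw_first (array([246.7, 251.8]), (np.float64(0.625531914893617), np.float64(0.3), 3, -3))
screw_second (array([333. , 199.2]), (np.float64(0.6658163265306123), np.float64(0.46), 0, -3))
screw_tight_a (array([335.8, 250.1]), (np.float64(0.6058139534883721), np.float64(1.46), 3, -3))
screw_tight_b (array([253.5, 200.7]), (np.float64(0.6755407653910149), np.float64(1.46), 3, -3))
```

Run:
```python
from h import *
C={"top":[[312.5,359.5],[373,251],[267,191],[206,296]],"side":[[233,273],[356,272],[354,199],[239,200]]}
S=[(1,1,"screw_first"),(-1,1,"screw_tight_a"),(-1,-1,"screw_second"),(1,-1,"screw_tight_b")]
P={}
for n in C:
    im=camera(n); ms=[]; 
    hsv=cv2.cvtColor(im,cv2.COLOR_RGB2HSV)
    q=proj(n,world([548.7,63,-3.65],[[0,0,84],[31,31,84]]))
    yy,xx=np.mgrid[:480,:640]
    def cen(m,c,r):
        m=m&(np.hypot(xx-c[0],yy-c[1])<r); return [xx[m].mean(),yy[m].mean()],m.sum()
    dot,nd=cen((hsv[...,0]>20)&(hsv[...,0]<35)&(hsv[...,1]>150)&(hsv[...,2]>120),q[1],15)
    win,nw=cen((hsv[...,0]>100)&(hsv[...,0]<125)&(hsv[...,1]>60),q[0],35)
    print(n,"dot",dot,nd,"win",win,nw)
    L=COR+[[31,31,84],[0,0,84]]; O=np.array(C[n]+[dot,win])
    s=least_squares(lambda p:(proj(n,world(p,L))-O).ravel(),[548.7,63,-3.65],loss="soft_l1",x_scale=[1,1,.01])
    P[n]=s.x; print(s.x,s.fun.round(1))
    for sx,sy,t in S: print(t,value(n,s.x,sx,sy,t))
```

```text
top dot [np.float64(nan), np.float64(nan)] 0 win [np.float64(289.36846615252784), np.float64(273.5209940017138)] 1167<stdin>:11: RuntimeWarning: Mean of empty slice.
  ret = ret.dtype.type(ret / rcount)
Traceback (most recent call last):
ValueError: Residuals are not finite in the initial point.
```

```bash
cat > m.py <<'E'
from h import *
C={"top":[[312.5,359.5],[373,251],[267,191],[206,296]],"side":[[233,273],[356,272],[354,199],[239,200]]}
S=[(1,1,"screw_first"),(-1,1,"screw_tight_a"),(-1,-1,"screw_second"),(1,-1,"screw_tight_b")]
for n in C:
    im=camera(n); hsv=cv2.cvtColor(im,cv2.COLOR_RGB2HSV)
    q=proj(n,world([548.7,63,-3.65],[[0,0,84],[31,31,84]]))
    yy,xx=np.mgrid[:480,:640]
    def cen(m,c,r):
        m=m&(np.hypot(xx-c[0],yy-c[1])<r); return [xx[m].mean(),yy[m].mean()],m.sum()
    k=im.astype(int)
    dot,nd=cen((k[...,:2].min(2)-k[...,2])>60,q[1],20)
    win,nw=cen((hsv[...,0]>100)&(hsv[...,0]<125)&(hsv[...,1]>60),q[0],35)
    print(n,q.round(),"dot",dot,nd,"win",win,nw)
    L=COR+[[31,31,84],[0,0,84]]; O=np.array(C[n]+[dot,win]); w=np.isfinite(O).all(1); L=np.array(L)[w];O=O[w]
    s=least_squares(lambda p:(proj(n,world(p,L))-O).ravel(),[548.7,63,-3.65],loss="soft_l1",x_scale=[1,1,.01])
    print(s.x,s.fun.round(1))
    for sx,sy,t in S: print(t,value(n,s.x,sx,sy,t))
E
python3 m.py
```

```text
top [[289. 274.]
 [298. 308.]] dot [np.float64(298.0375939849624), np.float64(306.61654135338347)] 133 win [np.float64(289.3644939965695), np.float64(273.5368782161235)] 1166
[549.85429901  62.83141979  -3.63325411] [-0.1  0.3  1.  -0.3  0.  -1.3 -1.9  0.7  0.2  0.1  0.1  0. ]
screw_first (array([305.1, 334.7]), (np.float64(0.8609865470852018), np.float64(0.26), 0, 0))
screw_tight_a (array([349.3, 256.9]), (np.float64(0.7182320441988951), np.float64(1.4), -1.5, 1.5))
screw_second (array([272.7, 213. ]), (np.float64(0.6945107398568019), np.float64(0.42), 0, 0))
screw_tight_b (array([227.8, 289.8]), (np.float64(0.8015463917525774), np.float64(1.38), -1.5, 0))
side [[294. 232.]
 [270. 247.]] dot [np.float64(270.1609195402299), np.float64(245.66666666666666)] 87 win [np.float64(293.7552182163188), np.float64(230.15749525616698)] 527
[548.09005783  61.02930038  -3.66252845] [-4.5 -0.3  0.6 -0.6 -2.9 -0.8  2.8 -0.5 -0.1  1.7  0.7  2.4]
screw_first (array([248.4, 244.3]), (np.float64(0.7558386411889597), np.float64(0.24), 0, -1.5))
screw_tight_a (array([336.2, 243.4]), (np.float64(0.7546666666666667), np.float64(1.48), 0, -1.5))
screw_second (array([334.4, 193.8]), (np.float64(0.7679012345679013), np.float64(0.36), -1.5, -1.5))
screw_tight_b (array([255.9, 194.8]), (np.float64(0.75), np.float64(1.5), -1.5, 0))
```

```bash
cat > t.py <<'E'
from h import *
p=[549.3,62.2,-3.645]
def q(psi): return (R.from_euler("z",psi)*R.from_euler("x",np.pi)).as_quat()
def go(sx,sy,v):
    c=world(p,[55*sx,55*sy,0])[0]; a=p[2]+np.arctan2(sy,sx); opts=[]
    for k in range(-2,5):
        A=solve_ik([c[0],c[1],114],q(a+1.4-v+k*np.pi))
        if A is None: continue
        B=list(A); 
        for s in(1,-1):
            # sign of j6: yaw decreases => find by checking IK for a small turn
            D=solve_ik([c[0],c[1],114],q(a+1.3-v+k*np.pi))
            if D is None: continue
            if (D[5]-A[5])*s>0: opts.append((max(abs(A[5]),abs(A[5]+s*(1.5-v))),k,s,A[5]))
    o=min(opts); print("opt",o,c); return c,a+1.4-v+o[1]*np.pi,o[2]
def grip(sx,sy,v,approach=230):
    c,psi,s=go(sx,sy,v)
    move_gripper(50,40); move_ptp([c[0],c[1],approach],q(psi)); line_to([c[0],c[1],135],200); line_to([c[0],c[1],114],60)
    print("pre",current_t(),np.round(current_contact_force(),1),np.round(current_tcp_pos(),1))
    move_gripper(0,40)
    print("grip",current_t(),current_width(),current_finger_force(),np.round(current_contact_force(),1),np.round(current_moment(),2))
    return s
def turn(s,total,step=.2,limit=.8):
    j=list(current_joint_pos()); j0=j[5]; m0=current_moment()[2]; d=0
    while d<total+.12:
        d+=min(step,total-.1-d) if d<total-.11 else .03
        j[5]=j0+s*d; move_joints(j)
        m=current_moment()[2]; print(round(d,2),round(s*(current_joint_pos()[5]-j0),3),round(m-m0,2),np.round(current_contact_force(),0),round(current_width(),1),round(current_t(),2))
        if abs(m-m0)>limit: break
E
python3 - <<'E'
from t import *
print(go(1,1,.25),go(-1,-1,.4))
s=grip(1,1,.25); print("s",s)
E
```

```text
opt (np.float64(1.8884851126698234), -2, -1, np.float64(-0.6384851126698234)) [474.59037164  40.55579917   0.        ]
opt (np.float64(1.8319186513876056), -1, -1, np.float64(-0.7319186513876055)) [624.00962836  83.84420083   0.        ]
(array([474.59037164,  40.55579917,   0.        ]), np.float64(-7.992787143782138), -1) (array([624.00962836,  83.84420083,   0.        ]), np.float64(-8.142787143782138), -1)
opt (np.float64(1.8884851126698234), -2, -1, np.float64(-0.6384851126698234)) [474.59037164  40.55579917   0.        ]
pre 6.025 [-0.7  0.2 -1. ] [474.5  40.5 113.8]
grip 6.7667 8.568532256358456 39.99531805515289 [ 1.5 -0.8 -0.2] [-0.15 -0.22  0.08]
s -1
```

Run:
```python
from t import *
j=list(current_joint_pos()); y=lambda: 2*np.arctan2(*np.array(current_eef_rot())[[1,0]])
a=y(); j[5]-=.05; move_joints(j); d=(y()-a+np.pi)%(2*np.pi)-np.pi; print("yaw change",d)
if d<-.03: turn(-1,1.10)
```

```text
yaw change -0.04899332659974576
0.2 0.195 -0.01 [ 0.  1. -1.] 8.8 7.33
0.4 0.393 -0.04 [ 1. -2. -1.] 8.8 7.63
0.6 0.592 -0.0 [ 3. -3. -2.] 9.0 7.94
0.8 0.792 0.04 [ 3. -3. -2.] 8.6 8.25
1.0 0.993 -0.02 [ 4. -4. -3.] 8.4 8.56
1.03 1.023 -0.02 [ 5. -4. -4.] 8.5 8.81
1.06 1.053 0.02 [ 4. -4. -3.] 8.7 9.06
1.09 1.083 -0.03 [ 4. -4. -2.] 9.0 9.31
1.12 1.112 0.41 [ 4. -4. -4.] 8.7 9.56
1.15 1.142 0.72 [ 4. -3. -4.] 9.2 9.81
1.18 1.172 0.91 [ 4. -4. -4.] 9.4 10.06
```

Run:
```python
from t import *
move_gripper(50); c=current_tcp_pos(); line_to([c[0],c[1],220],200)
s=grip(-1,-1,.4,220)
print("w",current_width()); turn(s,1.0)
```

```text
opt (np.float64(1.8319186513876056), -1, -1, np.float64(-0.7319186513876055)) [624.00962836  83.84420083   0.        ]
pre 13.9417 [-0.   0.3 -0.7] [623.9  83.8 113.8]
grip 14.6833 8.824151243481658 39.977442026138306 [-3.5  1.   2.6] [0.51 1.09 0.06]
w 8.824151243481658
0.2 0.196 -0.11 [-2.  2.  2.] 8.7 14.99
0.4 0.393 -0.12 [-3.  3.  3.] 8.4 15.3
0.6 0.594 -0.1 [-4.  3.  3.] 8.8 15.61
0.8 0.794 -0.1 [-5.  4.  3.] 8.8 15.92
0.9 0.894 -0.12 [-5.  3.  4.] 8.4 16.17
0.93 0.924 -0.1 [-4.  5.  4.] 8.6 16.42
0.96 0.954 -0.08 [-4.  4.  3.] 8.7 16.67
0.99 0.984 -0.17 [-6.  4.  3.] 8.6 16.92
1.02 1.013 0.28 [-5.  4.  3.] 9.0 17.17
1.05 1.043 0.61 [-6.  3.  3.] 8.9 17.42
1.08 1.073 0.77 [-6.  3.  3.] 9.3 17.67
1.11 1.103 0.86 [-6.  5.  3.] 9.6 17.92
```

```bash
python3 - <<'E'
from t import *
move_gripper(50); c=current_tcp_pos(); line_to([c[0],c[1],230],200)
move_joints([-0.921,0.359,0.012,0,-1.224,-0.288]); print(current_t())
im=camera("top"); cv2.imwrite("pics/end.png",cv2.resize(im[170:380,180:400,::-1],None,fx=2.5,fy=2.5))
E
python3 m.py | grep screw
```

```text
22.3667
screw_first (array([305.1, 334.8]), (np.float64(0.8046875), np.float64(1.44), 0, 1.5))
screw_tight_a (array([349.3, 257. ]), (np.float64(0.7903225806451613), np.float64(1.42), 0, 0))
screw_second (array([272.7, 213.1]), (np.float64(0.7588075880758808), np.float64(1.4), 1.5, 3))
screw_tight_b (array([227.8, 289.8]), (np.float64(0.7585301837270341), np.float64(1.4), 1.5, 0))
screw_first (array([248.4, 244.3]), (np.float64(0.7681528662420383), np.float64(1.28), 0, 0))
screw_tight_a (array([336.2, 243.4]), (np.float64(0.7328767123287672), np.float64(1.5), 0, -1.5))
screw_second (array([334.5, 193.8]), (np.float64(0.7587412587412588), np.float64(1.28), -1.5, -1.5))
screw_tight_b (array([256. , 194.8]), (np.float64(0.7390476190476191), np.float64(1.5), -1.5, 0))
```

View pics/end.png

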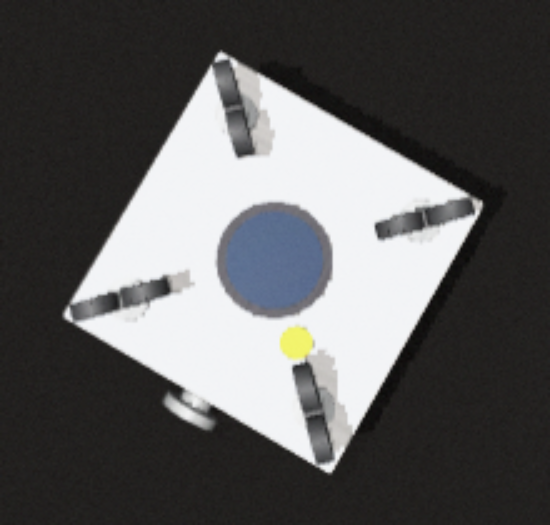

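In the crop, all four wings lie along their diagonals. The first screw at crop (313,412) and the second at (235,108) point at the window, and both tight screws are unchanged.

```bash
python3 -c "
from plant import *
print(close_job())"
```

```text
the job is handed in; nothing more can be done
None
```

I turned both loose screws clockwise to their hard stops, first the one beside the yellow dot and then the one diagonally across; the final picture shows all four wings along their diagonals, the tight pair looks unmoved, and the job was handed in at about 23 s.

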